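# Lock the sample carrier with a snap hook

## Robot

A 6-joint arm with a two-finger parallel gripper is mounted at the origin on the work surface. World frame = base frame: x ahead of the robot, y to its left, z up, the work surface at z = 0. Lengths are in m, angles in degrees, forces in N, time in s.
With the tool pointing down it reaches from about 0.35 to 0.875 m from the base axis. Payload 4.2 kg.
Tool frame: the origin (TCP) lies on the centre line of the jaws, within the pads' length; the fingertips stand 8 mm ahead of it and the grasp point (between the pads) lies 11 mm behind it; z points along the fingers, y is the direction in which the jaws open and shut (so a half turn about z gives the same grasp; the last joint's range is limited). The gripper opens to 87 mm and grips with 3 to 60 N. Pads are 19 mm wide; open, the fingers measure 117 mm over their backs; the gripper's body (75 mm by 190 mm) begins 51 mm behind the grasp point.
Start: joints at [14.817, 22.042, 0.453, 0, -68.411, -14.817], TCP at [0.625, 0, 0.231] pointing down, gripper open.
Joint ranges: [-179.83, 179.83], [-69.29, 118.12], [-61.27, 80.66], [-181.25, 117.63], [-171.15, -9.14], [-177.46, 177.46]. Speed limits (degrees/s): [159.86, 159.86, 180, 180, 180, 180].

## Interface

Orientations are given as a 3x3 rotation matrix whose columns are the frame's x, y, z axes.
In Python, from station import sense, capture, finish_job, recognise gives the robot as it stands.
- The arm moves only by the tool apply_moves, never from a script. Its argument "plan" is a list that holds one entry, the list of rows, each a list of 7 numbers: the opening in per cent of the stroke, from 0 (shut) to 100 (fully open), then the shift along the world's x, y, z in units of 25 mm (1.0 is 25 mm), then the turn, a rotation vector about the world's x, y, z in rad. A call has 1 to 12 rows; each row shifts and turns the pose as measured when the row begins; what a row does not reach is not made up. A row lasts 1/12 s, in which the tool goes at most 41.7 mm and 7.16 degrees, less where a joint would pass 70% of its speed; a pose out of reach is approached as far as the arm can. A call is refused whole if a number of a shift passes 1 or a number of a turn 0.125, either way. A call with a gripper value outside its range is refused whole. The fingers move at their own pace and stop on an object; the grip force is fixed at half the most. Time passes only in rows, so rows that do not move let the fingers close. It gives the time, the measured TCP pose, the force and the opening at its end, in the units of the state.
- sense(): the state, without advancing time (a new reading comes with each control period).
- capture(name): name is "scene" or "side" or "wrist"; returns a dict with "pixels" (384x512x3 uint8, red, green, blue), "depth" (384x512 float32, m along the optical axis (not along the pixel's ray), 0 where there is no reading), "mtx" (3x3 intrinsics, pixels), "R" (3x3) and "t" (3): a world point X has camera coordinates R X + t; the wrist camera has in their place "mount" (4x4, takes a point from camera to tool coordinates, whose origin is the TCP and whose axes are the flange's). Camera axes: x right, y down, z forward; pixel columns grow to the right and rows downward; lengths in m; the calibration is good to about 2 mm. A picture is of the moment at which its call begins: read the wrist's pose just before it.
- finish_job(): hands the job in, once; it reports no verdict.
Trained networks look in a picture, given as the dict that the camera call returned (one of the last four; its "shot" number tells which), for a name from the list of things; names that differ only in an ending like _2 or _b are one class to them, and where a whole thing is asked for, a point or a joint stands for the part that bears it (a point fixed in the world has none). Each returns a list of dicts, best first, with "score" (0 to 1); they miss things now and then, are a little off and sometimes report something else, mostly with a low value. They report only what shows in the picture. A call takes as long as a camera call. They do not tell look-alikes from the thing itself.
- recognise(label, picture): "at" ([x, y, z] in m, in the coordinates of the camera as it stood for that picture, good to about 4 mm: the middle of the surface that is visible of it).
The state is a dict: "time_s": time; "joints": joint angles; "joint_velocities": joint speeds; "effort": joint torques, N m; "tcp_pos": TCP position; "ee_rot": TCP orientation; "wrist_force": force on the tool from outside, world axes, zero at the start; "moment": the same for the moment, N m; "gripper_width": opening from 0.0 (shut) to 1.0 (fully open).
Only numpy, scipy, OpenCV 4.12 (cv2) and the standard library are available. Lean on these libraries where they do the work, as an engineer would, in place of code of your own. Each camera call takes 0.05 s, during which the arm holds its last target.

## Task

Lock the sample carrier for transport: press its lid fully shut, then take the snap hook by its black grip and push its sprung gate against one leg of the staple that stands up through the lid's notch, until the leg is inside the hook and the gate has snapped shut behind it. Before letting go, tug the hook steadily against the staple with about 10 N for half a second to prove that it holds (never loading the staple over 20 N, nor pressing on the carrier with more than 30 N), then leave it lying flat on the shut lid with the leg locked in. Leave the tube rack, dropper bottle and jar where they stand.

Things in the scene. Friction and masses are not known exactly. Their poses are not given: they have to be found in the camera images.
- box: White insulated sample carrier, fixed on the bench, 240 (x) x 300 (y) x 120 mm high without its lid. Origin: centre of its underside; z up. Its -x side is the front, roughly towards the robot; the front wall is 70 mm thick. The shut grey lid adds 20 mm: its flat top is then 140 mm above this origin.
- lid (a joint): Lid angle in rad, 0 = shut, grows as the front rises. Lid 246 x 300 x 20 mm, hinged along y at the carrier's rear (box frame x +122, z 120 mm). It stays where left; 1 to 4 N down near its front moves it. The middle of its front edge has a notch 28 mm wide, 78 mm deep, through which the staple stands when shut.
- lid_press (a point): Point on the lid's top face, 180 mm in front of the hinge line and 90 mm to the carrier's +y side: a free place to press. Its axes are the lid's.
- staple: Steel staple on the carrier's front rim: a foot plate (origin: centre of its underside, box frame -76, 0, 120 mm, axes as the carrier's) with a closed upright loop of 7 mm round bar in the x-z plane: two vertical legs, 32 mm apart in x, joined 56 mm above this origin (36 mm above the shut lid). The loop can stand off the plate's centre: see leg_front.
- leg_front (a point): Axis of the staple's front leg (nearer the robot) at the shut lid's top height, IF the loop were mid-slot. The loop is clamped hard in a slot (rigid under all permitted loads) anywhere up to 6 mm off along the carrier's y, either way, and that is not measured: feel or look for it.
- leg_back (a point): The same for the rear leg, 32 mm behind the front one, with the same unmeasured offset.
- hook: Loose steel snap hook lying flat, 0.1 to 0.2 kg, 127 mm long, 42 mm wide. Origin: on its underside between grip and loop; x points from grip to loop end, z up. Black grip: x -62 to -6, y +-8, 26 mm high from the underside. Loop of 8 mm bar, its axis 4 mm above the underside: spine at y +17, end bar at x 61, nose at y -16 with its tip at x 51; the gate closes the y -17 side.
- hook_seat (a point): Point in the hook, x 53, y 0, 4 mm above its underside: centre of a leg that bottoms on the end bar. A leg pressed on the gate from the hook's -y side at x 20 to 45 swings it inward; with the leg at y 0, drawing the hook backward (its -x) takes the leg past the gate's tip at about x 50, and the gate snaps shut.
- gate (a joint): Angle of the hook's gate in rad: 0 = shut (held by its spring), grows to 1.3 as it swings inward (to the hook's +y) about its pivot at hook x 0, y -17 mm. Round 6 mm bar reaching to x 49. About 1 N near its tip starts it, 3 to 5 N opens it far enough.
- rack: Bystander: wooden tube rack with red-capped tubes, 70 x 150 mm, 96 mm high, origin under its centre.
- dropper: Bystander: small dropper bottle, 34 mm across, 75 mm high, origin under its centre.
- jar: Bystander: amber jar with black lid, 60 mm across, 80 mm high, origin under its centre.
There are look-alikes about, which are no part of the job. Of the things like the hook, leave any that is pink; of the rest the smaller one is meant.

How it is judged:
By the outcome, as a careful person would: the job done as asked, in the order asked, and still so for the second after the job is handed in, with the robot touching nothing.
It also fails if it takes over 72 s, if anything falls off the work surface, if the arm or the gripper's body presses on something with over 40 N, if the wrist force passes 120 N, or if a joint passes its speed limit or range.

## Working session

There is one attempt and no reset: what is moved stays moved. The work goes in short steps, Python scripts to look and compute and a tool call to move; the robot and the scene stay as the last step left them, time stands still between calls to the robot, and variables do not carry over. Pictures are saved under pics/ and viewed, and the job is handed in when it is done.

Besides the shell and the picture viewer there is one more tool, called as a command line: name --argument value ..., lists and objects as JSON in quotes. apply_moves: Moves the arm, as the interface text tells. Its arguments: {"type":"object","properties":{"plan":{"type":"array","items":{"type":"array","items":{"type":"array","items":{"type":"number"}}}}},"required":["plan"]}

```bash
ls; mkdir -p pics
cat > h.py <<'E'
import numpy as np, cv2, pickle
from station import sense, capture, recognise, finish_job
def save(p,name): cv2.imwrite('pics/'+name, cv2.cvtColor(p["pixels"],cv2.COLOR_RGB2BGR))
def toworld(p,pc,st=None):
    pc=np.asarray(pc,float)
    if 'R' in p: return np.array(p['R']).T@(pc-np.array(p['t']))
    q=(np.array(p['mount'])@np.append(pc,1))[:3]
    return np.array(st['ee_rot'])@q+np.array(st['tcp_pos'])
def px(p,u,v,st=None,d=None):
    K=np.array(p['mtx']); d=p['depth'][v,u] if d is None else d
    return toworld(p,np.array([(u-K[0,2])/K[0,0]*d,(v-K[1,2])/K[1,1]*d,d]),st)
def cloud(p,st=None):
    K=np.array(p['mtx']);d=p['depth'];v,u=np.mgrid[:384,:512]
    P=np.stack([(u-K[0,2])/K[0,0]*d,(v-K[1,2])/K[1,1]*d,d],-1)
    if 'R' in p: return (P-np.array(p['t']))@np.array(p['R'])
    M=np.array(p['mount']); Q=P@M[:3,:3].T+M[:3,3]
    return Q@np.array(st['ee_rot']).T+np.array(st['tcp_pos'])
def proj(p,X,st=None):
    K=np.array(p['mtx']);X=np.asarray(X,float)
    if 'R' in p: c=np.array(p['R'])@X+np.array(p['t'])
    else:
        q=np.array(st['ee_rot']).T@(X-np.array(st['tcp_pos'])); M=np.array(p['mount']); c=M[:3,:3].T@(q-M[:3,3])
    return (K@c)[:2]/c[2]
E
python3 - <<'E'
from h import *
s=sense();print({k:np.round(v,3).tolist() for k,v in s.items()})
for n in ['scene','side','wrist']:
    st=sense();p=capture(n);save(p,n+'0.png');pickle.dump((p,st),open(n+'0.pkl','wb'))
    print(n,list(p.keys()))
    if 'R' in p: print(-np.array(p['R']).T@np.array(p['t']))
    else: print(p['mount'])
    for l in ['box','lid','staple','hook','rack','dropper','jar']:
        for r in recognise(l,p): print(l,round(r['score'],2),np.round(toworld(p,r['at'],st),3),np.round(proj(p,toworld(p,r['at'],st),st)))
E
```

```text
pics
{'time_s': 0.0, 'joints': [14.818, 22.092, 0.381, -0.026, -68.412, -14.815], 'joint_velocities': [-0.018, -0.017, 0.015, 0.093, 0.005, 0.065], 'effort': [0.001, -39.066, 18.74, 4.22, 0.011, -0.0], 'tcp_pos': [0.624, 0.0, 0.229], 'ee_rot': [[-0.0, -1.0, -0.002], [-1.0, 0.0, -0.0], [0.0, 0.002, -1.0]], 'wrist_force': [0.166, -1.049, -0.212], 'moment': [0.008, -0.018, -0.066], 'gripper_width': 1.0}
scene ['pixels', 'depth', 'mtx', 'R', 't', 'shot']
[ 1.34096444 -0.8110848   1.11475937]
box 0.6 [0.666 0.    0.147] [285. 188.]
box 0.2 [0.423 0.43  0.072] [308. 121.]
lid 0.9 [0.661 0.033 0.172] [291. 176.]
hook 0.88 [ 0.4   -0.182  0.012] [190. 209.]
hook 0.65 [ 0.639 -0.16   0.007] [245. 242.]
hook 0.59 [ 0.53  -0.301  0.01 ] [189. 249.]
rack 0.56 [ 0.691 -0.369  0.055] [205. 283.]
dropper 0.64 [ 0.48  -0.473  0.042] [132. 267.]
jar 0.47 [0.424 0.43  0.075] [308. 120.]
side ['pixels', 'depth', 'mtx', 'R', 't', 'shot']
[1.36427409 0.54640165 0.88831762]
box 0.89 [0.67  0.129 0.159] [270. 218.]
box 0.57 [ 0.687 -0.325  0.051] [158. 196.]
lid 0.67 [0.646 0.112 0.177] [269. 206.]
hook 0.6 [ 0.533 -0.287  0.006] [196. 188.]
hook 0.44 [ 0.657 -0.147  0.018] [203. 217.]
rack 0.9 [ 0.686 -0.327  0.051] [158. 196.]
jar 0.8 [0.429 0.444 0.057] [397. 236.]
wrist ['pixels', 'depth', 'mtx', 'mount', 'shot']
[[-6.60708529e-04 -9.70465771e-01 -2.41237953e-01  6.65188017e-02]
 [ 9.99999719e-01 -5.55809189e-04 -5.02883353e-04 -5.46895241e-05]
 [ 3.53948810e-04 -2.41238218e-01  9.70465866e-01 -1.54087447e-01]
 [ 0.00000000e+00  0.00000000e+00  0.00000000e+00  1.00000000e+00]]
box 0.56 [ 0.613 -0.029  0.19 ] [274. 177.]
lid 0.56 [ 0.607 -0.026  0.191] [284. 182.]
hook 0.86 [ 0.416 -0.137  0.009] [456.  41.]
hook 0.59 [ 0.645 -0.149  0.026] [233.  24.]
dropper 0.2 [ 0.617 -0.029  0.189] [267. 177.]
```

Run:
```python
import cv2
a=cv2.imread('pics/scene0.png');b=cv2.resize(a[130:340,60:400],None,fx=2.3,fy=2.3,interpolation=cv2.INTER_CUBIC);cv2.imwrite('pics/scene0c.png',b)
a=cv2.imread('pics/side0.png');b=cv2.resize(a[120:330,110:450],None,fx=2.3,fy=2.3,interpolation=cv2.INTER_CUBIC);cv2.imwrite('pics/side0c.png',b)
```

```text
(no output)
```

View pics/scene0.png

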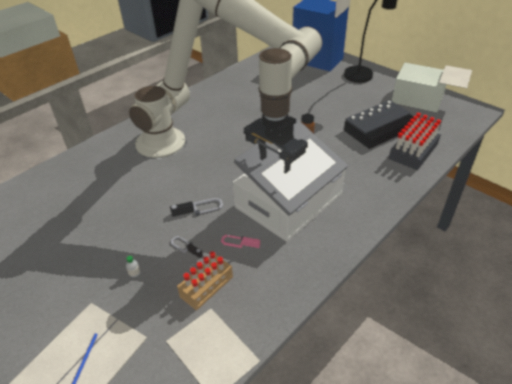

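View pics/scene0c.png

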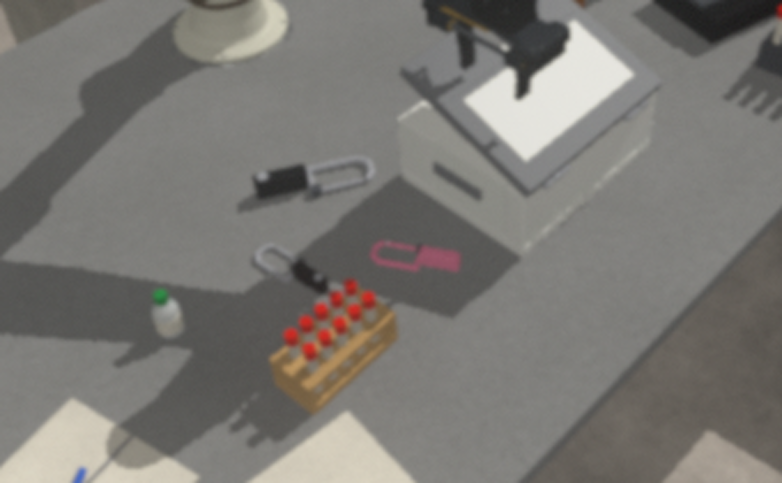

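View pics/side0c.png

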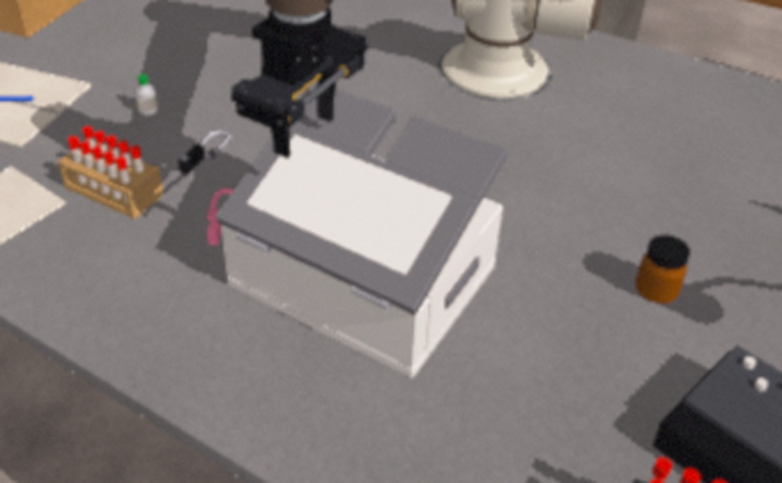

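View pics/wrist0.png

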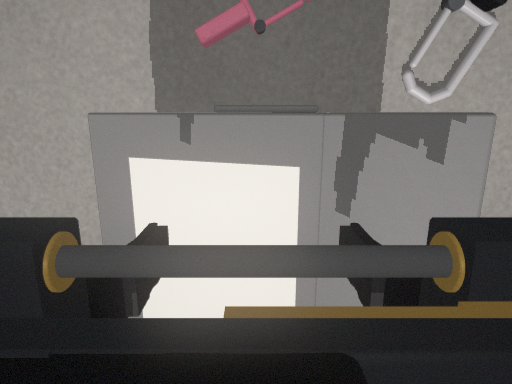

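Candidates for the hook in the scene picture are the large grey hook with a black grip at (195,208), the pink one at (243,242), and the small grey hook with a black grip at (187,246). By the description the small one at (187,246), world about (0.53,-0.30), is meant. Next I fit the carrier.

Run:
```python
from h import *
C=[]
for n in ['scene','side','wrist']:
    p,st=pickle.load(open(n+'0.pkl','rb')); P=cloud(p,st); P[p['depth']<=0]=np.nan; C.append(P)
print('bench z',[np.nanmedian(P[...,2][np.abs(P[...,2])<0.02]) for P in C])
def plane(P):
    for _ in range(6):
        c=P.mean(0);u,s,v=np.linalg.svd(P-c,full_matrices=False);r=(P-c)@v[2];P=P[np.abs(r)<max(0.003,2*np.median(abs(r)))]
    return c,v[2]*np.sign(v[2][np.argmax(abs(v[2]))]),len(P),s[2]/np.sqrt(len(P))
def nrm(P):
    n=np.cross(np.roll(P,-2,1)-np.roll(P,2,1),np.roll(P,-2,0)-np.roll(P,2,0));return n/np.linalg.norm(n,axis=-1,keepdims=True)
for nm,P in zip(['scene','side'],C):
    N=nrm(P)
    reg=(P[...,0]>0.45)&(P[...,0]<0.9)&(abs(P[...,1])<0.25)
    for w,m in [('+x',(abs(N[...,0])>0.93)&(P[...,2]>0.02)&(P[...,2]<0.11)&(P[...,0]>0.6)),('y',(abs(N[...,1])>0.93)&(P[...,2]>0.02)&(P[...,2]<0.11)),('lid',(abs(N[...,2])>0.7)&(abs(N[...,1])<0.2)&(P[...,2]>0.1)&(P[...,2]<.26)&(abs(P[...,0]-.62)<.14))]:
        Q=P[reg&m]
        if len(Q)>50:
            c,n,k,s=plane(Q); print(nm,w,np.round(c,4),np.round(n,4),k,round(s,4),'min',np.round(np.percentile(Q,2,0),3),'max',np.round(np.percentile(Q,98,0),3))
P=C[2];Q=P[(P[...,2]>.12)&(P[...,2]<.22)&(np.mgrid[:384,:512][0]<200)];print('wrist lid',*[np.round(x,4) for x in plane(Q)],np.round(Q.min(0),3),np.round(Q.max(0),3))
```

```text
bench z [np.float64(0.0008043276496573886), np.float64(9.848885333142505e-05), np.float64(1.3130137601513603e-05)]
scene +x [0.7341 0.073  0.0648] [1.0e+00 2.6e-03 4.0e-04] 864 0.0012 min [ 0.731 -0.058  0.022] max [0.737 0.216 0.107]
scene y [ 0.623  -0.0671  0.066 ] [ 1.0e-04  1.0e+00 -7.2e-03] 678 0.0012 min [ 0.51  -0.074  0.022] max [ 0.727 -0.063  0.108]
scene lid [0.6714 0.0828 0.1668] [ 0.3531 -0.0018  0.9356] 1467 0.0016 min [ 0.523 -0.061  0.119] max [0.736 0.22  0.221]
side +x [0.7344 0.097  0.0652] [ 1.e+00  7.e-04 -2.e-03] 1504 0.0011 min [ 0.732 -0.048  0.023] max [0.737 0.227 0.108]
side y [0.6264 0.2363 0.0675] [-7.0e-04  1.0e+00 -1.4e-03] 507 0.0006 min [0.504 0.235 0.023] max [0.729 0.243 0.108]
side lid [0.6486 0.0937 0.175 ] [0.3522 0.0032 0.9359] 3274 0.0014 min [ 0.525 -0.045  0.122] max [0.736 0.229 0.222]
wrist lid [ 0.6223 -0.0409  0.1851] [ 0.3552 -0.0163  0.9346] 30838 0.0007 [ 0.526 -0.066  0.12 ] [ 0.743 -0.002  0.22 ]
```

Carrier fit: centre (0.614, 0.085), yaw about 0, lid about 0.36 rad open. The shut lid_press point comes out at (0.556, 0.175, 0.140). I go there with the gripper shut.

apply_moves --plan '[[[0, 0, 0, 0.5, 0, 0, 0], [0, -0.4, 1, 0, 0, 0, 0], [0, -0.4, 1, 0, 0, 0, 0], [0, -0.4, 1, 0, 0, 0, 0], [0, -0.4, 1, 0, 0, 0, 0], [0, -0.4, 1, 0, 0, 0, 0], [0, -0.4, 1, 0, 0, 0, 0], [0, 0, 1, 0, 0, 0, 0], [0, 0, 0, 0, 0, 0, 0]]]'

```text
time_s: 1.95
tcp_pos: [0.5621, 0.18, 0.2435]
ee_rot: [[-0.006, -1.0, 0.001], [-1.0, 0.006, 0.001], [-0.001, -0.001, -1.0]]
wrist_force: [-0.1, -0.7, -1.1]
gripper_width: 0.401
```

apply_moves --plan '[[[0, 0, 0, -0.6, 0, 0, 0], [0, 0, 0, -0.6, 0, 0, 0], [0, 0, 0, -0.4, 0, 0, 0], [0, 0, 0, -0.3, 0, 0, 0], [0, 0, 0, -0.3, 0, 0, 0], [0, 0, 0, -0.3, 0, 0, 0]]]'

```text
time_s: 2.45
tcp_pos: [0.5636, 0.1819, 0.1827]
ee_rot: [[-0.001, -1.0, 0.009], [-1.0, 0.001, 0.004], [-0.004, -0.009, -1.0]]
wrist_force: [-1.0, 0.8, 1.6]
gripper_width: 0.015
```

apply_moves --plan '[[[0, -0.1, 0, -0.3, 0, 0, 0], [0, -0.1, 0, -0.3, 0, 0, 0], [0, 0, 0, -0.3, 0, 0, 0], [0, 0, 0, -0.2, 0, 0, 0], [0, 0, 0, -0.1, 0, 0, 0]]]'

```text
time_s: 2.87
tcp_pos: [0.5583, 0.1813, 0.1491]
ee_rot: [[-0.003, -1.0, 0.009], [-1.0, 0.003, 0.004], [-0.004, -0.009, -1.0]]
wrist_force: [0.2, 1.8, 1.9]
gripper_width: 0.006
```

apply_moves --plan '[[[0, 0, 0, -0.1, 0, 0, 0], [0, 0, 0, -0.1, 0, 0, 0]]]'

```text
time_s: 3.03
tcp_pos: [0.5583, 0.1813, 0.1483]
ee_rot: [[-0.0, -1.0, 0.009], [-1.0, 0.0, 0.002], [-0.002, -0.009, -1.0]]
wrist_force: [-7.8, 0.4, 17.1]
gripper_width: 0.008
```

apply_moves --plan '[[[60, 0, 0, 0.5, 0, 0, 0], [60, 0, 0, 1, 0, 0, 0], [60, -0.3, -0.5, 1, 0, 0, 0], [60, -0.3, -0.5, 1, 0, 0, 0], [60, -0.2, -0.3, 1, 0, 0, 0], [60, 0, 0, 0.5, 0, 0, 0], [60, 0, 0, 0, 0, 0, 0]]]'

```text
time_s: 3.62
tcp_pos: [0.5367, 0.1466, 0.2773]
ee_rot: [[0.0, -1.0, 0.008], [-1.0, -0.0, -0.001], [0.001, -0.008, -1.0]]
wrist_force: [0.6, 0.8, -0.1]
gripper_width: 0.45
```

Run:
```python
from h import *
st=sense();p=capture('wrist');save(p,'wrist1.png');pickle.dump((p,st),open('wrist1.pkl','wb'))
print(st['tcp_pos'],st['time_s'],p['mtx'])
P=cloud(p,st)
Q=P[(p['depth']>0)&(P[...,2]>.12)&(P[...,2]<.16)]
c=Q.mean(0)
for _ in range(5):
    A=np.c_[Q[:,:2],np.ones(len(Q))];k=np.linalg.lstsq(A,Q[:,2],rcond=None)[0];r=Q[:,2]-A@k;Q=Q[abs(r)<.003]
print('lid plane',k,'z at front',k@[.5,.08,1])
T=P[(p['depth']>0)&(P[...,2]>.165)&(P[...,2]<.182)&(abs(P[...,0]-.538)<.04)&(abs(P[...,1]-.085)<.03)]
print(len(T),T.mean(0),np.percentile(T,[2,98],axis=0))
for l in ['hook','staple']:
    for r in recognise(l,p): print(l,r['score'],toworld(p,r['at'],st))
```

```text
[0.53668016 0.14655793 0.27733377] 3.6167 [[338.1868925    0.         253.39295963]
 [  0.         338.1868925  195.40243313]
 [  0.           0.           1.        ]]
lid plane [3.28910091e-03 9.38256199e-05 1.38429216e-01] z at front 0.14008127203151316
440 [0.53829316 0.0869083  0.17416783] [[0.52060701 0.0840367  0.16771919]
 [0.55628373 0.08998799 0.17736246]]
staple 0.62 [0.53741072 0.08260269 0.12813846]
```

View pics/wrist1.png

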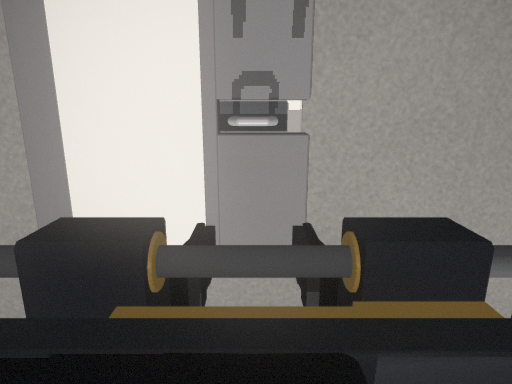

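Lid shut (fitted tilt 0.003, top z 0.140). The staple's loop shows at (253,121), world (0.538, 0.087), top 0.176, which puts the front leg near (0.522, 0.087). Next I look at the hook.

apply_moves --plan '[[[70, 0, -1, 0, 0, 0, 0], [70, 0, -1, 0, 0, 0, 0], [70, 0, -1, 0, 0, 0, 0], [70, 0, -1, 0, 0, 0, 0], [70, 0, -1, 0, 0, 0, 0], [70, 0, -1, 0, 0, 0, 0], [70, 0, -1, 0, 0, 0, 0], [70, 0, -1, 0, 0, 0, 0], [70, 0, -1, 0, 0, 0, 0], [70, 0, -1, 0, 0, 0, 0], [70, 0, -1, 0, 0, 0, 0], [70, 0, -1, 0, 0, 0, 0]]]'

```text
time_s: 4.77
tcp_pos: [0.5269, -0.1602, 0.2461]
ee_rot: [[0.012, -0.999, -0.044], [-1.0, -0.012, -0.009], [0.008, 0.044, -0.999]]
wrist_force: [-0.6, 0.5, -0.7]
gripper_width: 0.698
```

apply_moves --plan '[[[70, 0, -1, 0, 0, 0, 0], [70, 0, -1, 0, 0, 0, 0], [70, 0, -1, 0, 0, 0, 0], [70, 0, 0, 0, 0, 0, 0], [70, 0, 0, 0, 0, 0, 0]]]'

```text
time_s: 5.18
tcp_pos: [0.5231, -0.2415, 0.2336]
ee_rot: [[0.007, -0.998, -0.064], [-1.0, -0.006, -0.004], [0.004, 0.064, -0.998]]
wrist_force: [-0.4, -0.0, -0.0]
gripper_width: 0.698
```

Run:
```python
from h import *
st=sense();p=capture('wrist');save(p,'wrist2.png');pickle.dump((p,st),open('wrist2.pkl','wb'))
print(st['tcp_pos'],st['time_s'])
for l in ['hook','rack']:
    for r in recognise(l,p): w=toworld(p,r['at'],st);print(l,r['score'],w,proj(p,w,st))
```

```text
[ 0.52308843 -0.24153863  0.23356316] 5.1833
hook 0.85 [ 0.38991983 -0.19553889  0.03182447] [359.9596046 215.844742 ]
hook 0.84 [ 0.61725083 -0.18806297  0.00372789] [160.26531118 217.48601153]
hook 0.68 [ 0.51967946 -0.29281145  0.00585491] [243.7278962  126.39207365]
rack 0.56 [ 0.65451614 -0.34831406  0.05196422] [97.47562608 65.72752402]
```

View pics/wrist2.png

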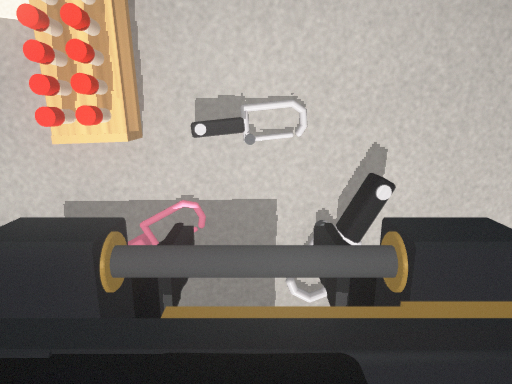

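Pixel check: the small hook's grip runs (192,129)–(243,126), its spine is on row 104, gate on row 136, end bar at column 304. So hook x is roughly world -x. The pink one sits at (175,215) and the big one at (365,205).

Run:
```python
from h import *
p,st=pickle.load(open('wrist2.pkl','rb'));P=cloud(p,st);v,u=np.mgrid[:384,:512]
m=(p['depth']>0)&(u>180)&(u<320)&(v>90)&(v<150)
print('bench z',np.median(P[m][:,2]))
G=P[m&(P[...,2]>.02)];print('grip',len(G),cv2.minAreaRect((G[:,:2]*1000).astype(np.float32)),np.percentile(G[:,2],[5,50,95]))
# loop pixels: bright
br=p['pixels'].astype(int).sum(-1)
L=P[m&(P[...,2]>.0045)&(P[...,2]<.012)&(u>246)]
print('loop',len(L),np.percentile(L,[1,99],axis=0))
# fit hook pose: loop bar centreline distance
from scipy.optimize import least_squares
def segd(q,a,b):
    a=np.array(a);b=np.array(b);t=np.clip(((q-a)@(b-a))/((b-a)@(b-a)),0,1);return np.linalg.norm(q-a-t[:,None]*(b-a),axis=1)
segs=[((0,17),(53,17)),((53,17),(61,9)),((61,9),(61,-8)),((61,-8),(51,-16)),((49,-17),(0,-17))]
def res(z):
    c,s=np.cos(z[2]),np.sin(z[2]);R=np.array([[c,-s],[s,c]])
    q=(L[:,:2]*1000-z[:2])@R
    d=np.min([segd(q,*e) for e in segs],0)
    g=(G[:,:2]*1000-z[:2])@R
    out=np.maximum(0,np.abs(g-[-34,0])-[28,8]).sum(1)
    return np.r_[np.maximum(d-2,0),out*1.0, (g.mean(0)-[-34,0])*3]
for z0 in [(515,-295,np.pi),(515,-295,np.pi+.1)]:
    r=least_squares(res,z0,loss='soft_l1');print(r.x,np.degrees(r.x[2]),r.cost,np.abs(res(r.x)).mean())
```

```text
bench z 0.0002830507338735383
grip 817 ((547.8941040039062, -292.61468505859375), (55.766357421875, 16.016111373901367), 6.079725742340088) [0.02356    0.02576926 0.02784774]
loop 920 [[ 0.45048277 -0.3210848   0.00468312]
 [ 0.5161791  -0.27499585  0.01096501]]
[ 514.66693561 -296.29848338    3.235407  ] 185.37516630810813 591.3877507654478 0.4842174713986567
[ 514.66695627 -296.29848282    3.23540693] 185.37516193922522 591.3877507963497 0.4842175617403415
```

Hook pose: origin (0.515,-0.296), yaw about 185.7°, grip centre (0.548,-0.293), 55.8 x 16 mm and 26 mm high, matching the description. The plan is to hook the front leg from the front, with hook x = world +y and the grip at the -y side. First I turn the tool +95° over the grip.

apply_moves --plan '[[[60, 0.08, -0.17, 0, 0, -0.01, 0.124], [60, 0.08, -0.17, 0, 0, -0.01, 0.124], [60, 0.08, -0.17, 0, 0, -0.01, 0.124], [60, 0.08, -0.17, 0, 0, -0.01, 0.124], [60, 0.08, -0.17, 0, 0, -0.01, 0.124], [60, 0.08, -0.17, 0, 0, -0.01, 0.124], [60, 0.08, -0.17, 0, 0, 0, 0.124], [60, 0.08, -0.17, 0, 0, 0, 0.124], [60, 0.08, -0.17, 0, 0, 0, 0.124], [60, 0.08, -0.17, 0, 0, 0, 0.124], [60, 0.08, -0.17, 0, 0, 0, 0.124], [60, 0.08, -0.17, 0, 0, 0, 0.124]]]'

```text
time_s: 6.33
tcp_pos: [0.5518, -0.2768, 0.2359]
ee_rot: [[0.998, -0.057, 0.028], [-0.057, -0.998, -0.009], [0.029, 0.007, -1.0]]
wrist_force: [0.5, 0.3, -0.5]
gripper_width: 0.603
```

```bash
cat > go.py <<'E'
import sys
from h import *
from scipy.spatial.transform import Rotation as Ro
# usage: go.py x y z tooly_angle_deg
x,y,z,a=map(float,sys.argv[1:5]);a=np.radians(a)
ty=np.array([np.cos(a),np.sin(a),0]);tz=np.array([0,0,-1.]);R=np.c_[np.cross(ty,tz),ty,tz]
s=sense();E=np.array(s['ee_rot'])
print('t',s['time_s'],'pos',np.round(s['tcp_pos'],4),'units',np.round((np.array([x,y,z])-s['tcp_pos'])/.025,2),'rot',np.round(Ro.from_matrix(R@E.T).as_rotvec(),3),'F',np.round(s['wrist_force'],1),'M',np.round(s['moment'],2),'j',np.round(s['joints'],0),'w',round(s['gripper_width'],3))
E
python3 go.py .548 -.2926 .10 275.7
```

```text
t 6.3333 pos [ 0.5518 -0.2768  0.2359] units [-0.15 -0.63 -5.44] rot [0.007 0.029 0.157] F [ 0.5  0.3 -0.5] M [-0.08  0.1   0.06] j [-12.  20.  -2.   0. -66.  98.] w 0.603
```

apply_moves --plan '[[[60, 0, -0.3, 0, 0.007, 0.029, 0.09], [60, 0, -0.3, -1, 0, 0, 0.067], [60, 0, 0, -1, 0, 0, 0], [60, 0, 0, -1, 0, 0, 0], [60, 0, 0, -1, 0, 0, 0], [60, 0, 0, -1, 0, 0, 0], [60, 0, 0, 0, 0, 0, 0], [60, 0, 0, 0, 0, 0, 0]]]'

```text
time_s: 7.0
tcp_pos: [0.5565, -0.2835, 0.1111]
ee_rot: [[0.992, 0.128, 0.009], [0.128, -0.992, -0.003], [0.008, 0.004, -1.0]]
wrist_force: [0.2, 0.3, 1.4]
gripper_width: 0.593
```

```bash
python3 go.py .548 -.2926 .013 275.7
python3 - <<'E'
from h import *
st=sense();p=capture('wrist');save(p,'wrist3.png');pickle.dump((p,st),open('wrist3.pkl','wb'))
E
```

```text
t 7.0 pos [ 0.5565 -0.2835  0.1111] units [-0.34 -0.36 -3.93] rot [ 0.003  0.008 -0.029] F [0.2 0.3 1.4] M [-0.15  0.04 -0.02] j [-12.  28.  -9.   0. -53. 109.] w 0.593
```

View pics/wrist3.png

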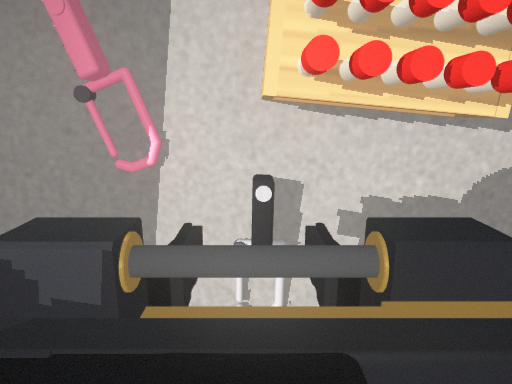

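The grip shows at (263,210), about 9 mm to the right of the jaws' centre, which agrees with the -y correction. Descending.

apply_moves --plan '[[[60, -0.3, -0.36, 0, 0, 0.008, -0.029], [60, -0.04, 0, -1, 0, 0, 0], [60, 0, 0, -1, 0, 0, 0], [60, 0, 0, -0.8, 0, 0, 0], [60, 0, 0, 0, 0, 0, 0]]]'

```text
time_s: 7.47
tcp_pos: [0.5532, -0.2953, 0.0508]
ee_rot: [[0.995, 0.095, 0.019], [0.095, -0.995, -0.01], [0.018, 0.012, -1.0]]
wrist_force: [-1.1, -0.8, -0.3]
gripper_width: 0.606
```

```bash
python3 go.py .548 -.2926 .013 275.7
```

```text
t 7.4667 pos [ 0.5532 -0.2953  0.0508] units [-0.21  0.11 -1.51] rot [0.01  0.019 0.004] F [-1.1 -0.8 -0.3] M [-0.09  0.23  0.02] j [-13.  32. -12.   0. -45. 108.] w 0.606
```

apply_moves --plan '[[[60, -0.2, 0.11, -0.5, 0.01, 0.019, 0.004], [60, 0, 0, -0.7, 0, 0, 0], [60, 0, 0, -0.3, 0, 0, 0], [60, 0, 0, 0, 0, 0, 0]]]'

```text
time_s: 7.8
tcp_pos: [0.5513, -0.2948, 0.0186]
ee_rot: [[0.995, 0.098, 0.008], [0.098, -0.995, -0.003], [0.007, 0.003, -1.0]]
wrist_force: [-0.4, 0.7, -1.4]
gripper_width: 0.605
```

```bash
python3 go.py .548 -.2926 .013 275.7
```

```text
t 7.8 pos [ 0.5513 -0.2948  0.0186] units [-0.13  0.09 -0.22] rot [0.003 0.008 0.001] F [-0.4  0.7 -1.4] M [-0.11  0.06  0.02] j [-13.  34. -13.   0. -42. 109.] w 0.605
```

apply_moves --plan '[[[60, -0.15, 0.09, -0.25, 0.003, 0.008, 0], [60, 0, 0, 0, 0, 0, 0], [0, 0, 0, 0, 0, 0, 0], [0, 0, 0, 0, 0, 0, 0], [0, 0, 0, 0, 0, 0, 0], [0, 0, 0, 0, 0, 0, 0], [0, 0, 0, 0, 0, 0, 0], [0, 0, 0, 0, 0, 0, 0]]]'

```text
time_s: 8.47
tcp_pos: [0.5502, -0.2934, 0.0172]
ee_rot: [[0.995, 0.099, 0.006], [0.099, -0.995, -0.002], [0.006, 0.002, -1.0]]
wrist_force: [0.8, 0.4, 0.5]
gripper_width: 0.23
```

```bash
python3 go.py .548 -.2926 .013 275.7
```

```text
t 8.4667 pos [ 0.5502 -0.2934  0.0172] units [-0.09  0.03 -0.17] rot [0.002 0.006 0.   ] F [0.8 0.4 0.5] M [-0.09  0.02 -0.03] j [-13.  34. -14.   0. -42. 109.] w 0.23
```

apply_moves --plan '[[[0, 0, 0, -0.05, 0, 0, 0], [0, 0, 0, 0, 0, 0, 0], [0, 0, 0, 0, 0, 0, 0], [0, 0, 0, 0, 0, 0, 0]]]'

```text
time_s: 8.8
tcp_pos: [0.5505, -0.2932, 0.0168]
ee_rot: [[0.995, 0.099, 0.007], [0.099, -0.995, -0.002], [0.007, 0.003, -1.0]]
wrist_force: [-0.5, -0.3, 1.7]
gripper_width: 0.181
```

```bash
python3 go.py .548 -.2926 .013 275.7
```

```text
t 8.8 pos [ 0.5505 -0.2932  0.0168] units [-0.1   0.03 -0.15] rot [0.002 0.007 0.   ] F [-0.5 -0.3  1.7] M [-0.05  0.18 -0.01] j [-13.  34. -14.   0. -42. 109.] w 0.181
```

Gripped (opening 15.7 mm) at hook x about -36, TCP 17 mm above its underside. Lift.

apply_moves --plan '[[[0, 0, 0, 0.5, 0, 0, 0], [0, 0, 0, 1, 0, 0, 0], [0, 0, 0, 1, 0, 0, 0], [0, 0, 0, 1, 0, 0, 0], [0, 0, 0, 1, 0, 0, 0], [0, 0, 0, 1, 0, 0, 0], [0, -0.2, 0.3, 1, 0, 0, 0], [0, -0.2, 0.3, 1, 0, 0, -0.1], [0, -0.2, 0.5, 1, 0, 0, -0.12]]]'

```text
time_s: 9.55
tcp_pos: [0.5263, -0.2636, 0.224]
ee_rot: [[0.991, -0.133, -0.017], [-0.132, -0.991, 0.011], [-0.018, -0.009, -1.0]]
wrist_force: [0.5, -0.8, -1.7]
gripper_width: 0.179
```

```bash
python3 go.py .488 .016 .21 180
```

```text
t 9.55 pos [ 0.5263 -0.2636  0.224 ] units [-1.53 11.18 -0.56] rot [-0.021 -0.006 -1.438] F [ 0.5 -0.8 -1.7] M [-0.13 -0.08 -0.  ] j [-11.  19.  -4.  -0. -67.  94.] w 0.179
```

apply_moves --plan '[[[0, -0.12, 0.9, 0, 0, 0, -0.124], [0, -0.12, 0.9, 0, 0, 0, -0.124], [0, -0.12, 0.9, 0, 0, 0, -0.124], [0, -0.12, 0.9, 0, 0, 0, -0.124], [0, -0.12, 0.9, 0, 0, 0, -0.124], [0, -0.12, 0.9, 0, 0, 0, -0.124], [0, -0.12, 0.9, 0, 0, 0, -0.124], [0, -0.12, 0.8, 0, 0, 0, -0.124], [0, -0.12, 0.6, 0, 0, 0, -0.124], [0, -0.12, 0.4, 0, 0, 0, -0.124], [0, 0, 0, 0, 0, 0, -0.1]]]'

```text
time_s: 10.47
tcp_pos: [0.4922, -0.052, 0.2271]
ee_rot: [[0.085, -0.996, 0.005], [-0.996, -0.085, 0.011], [-0.011, -0.006, -1.0]]
wrist_force: [-0.0, -1.1, -2.3]
gripper_width: 0.181
```

```bash
python3 go.py .488 .016 .21 180
```

```text
t 10.4667 pos [ 0.4922 -0.052   0.2271] units [-0.17  2.72 -0.68] rot [-0.011  0.005 -0.086] F [-0.  -1.1 -2.3] M [-0.14  0.01  0.01] j [ 12.   9. -18.  -1. -63.  -7.] w 0.181
```

apply_moves --plan '[[[0, -0.2, 0.7, 0, -0.011, 0.005, -0.086], [0, -0.2, 0.8, 0, 0, 0, 0], [0, 0, 0.8, 0, 0, 0, 0], [0, 0, 0.2, 0, 0, 0, 0], [0, 0, 0, 0, 0, 0, 0]]]'

```text
time_s: 10.88
tcp_pos: [0.479, 0.0131, 0.2247]
ee_rot: [[-0.01, -1.0, -0.005], [-1.0, 0.01, -0.001], [0.001, 0.005, -1.0]]
wrist_force: [-0.4, 0.1, -2.0]
gripper_width: 0.183
```

```bash
python3 go.py .488 .016 .16 180
python3 - <<'E'
from h import *
for n in ['wrist','side','scene']:
    st=sense();p=capture(n);save(p,n+'4.png');pickle.dump((p,st),open(n+'4.pkl','wb'))
    if n!='wrist':
        u,v=np.round(proj(p,[.49,.05,.18])).astype(int);a=cv2.imread(f'pics/{n}4.png')[max(0,v-60):v+60,max(0,u-80):u+80];cv2.imwrite(f'pics/{n}4c.png',cv2.resize(a,None,fx=5,fy=5,interpolation=cv2.INTER_CUBIC))
E
```

```text
t 10.8833 pos [0.479  0.0131 0.2247] units [ 0.36  0.12 -2.59] rot [ 0.001 -0.005  0.01 ] F [-0.4  0.1 -2. ] M [-0.06  0.04  0.03] j [ 21.   8. -20.  -0. -63. -22.] w 0.183
```

View pics/wrist4.png

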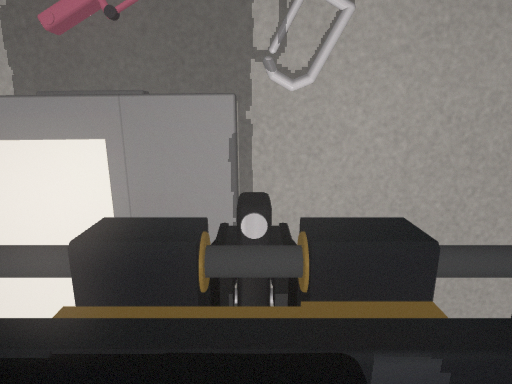

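View pics/side4c.png

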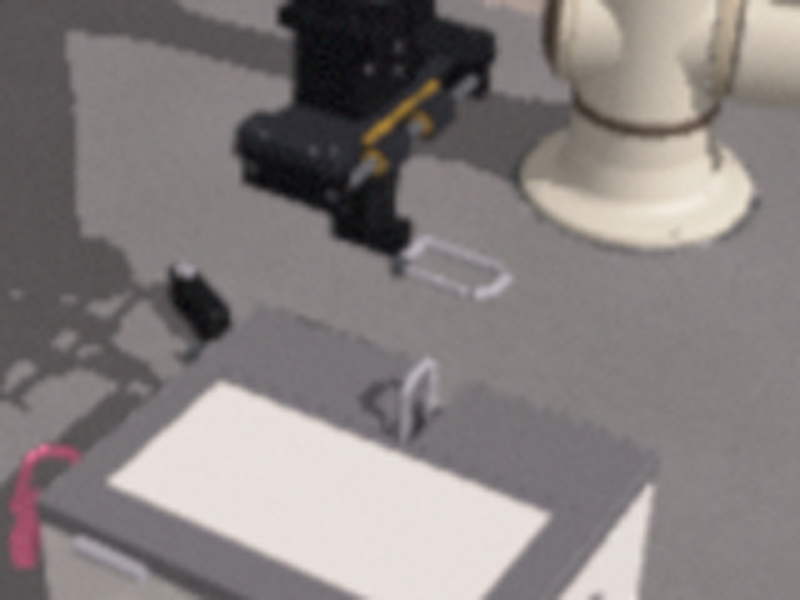

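View pics/scene4c.png

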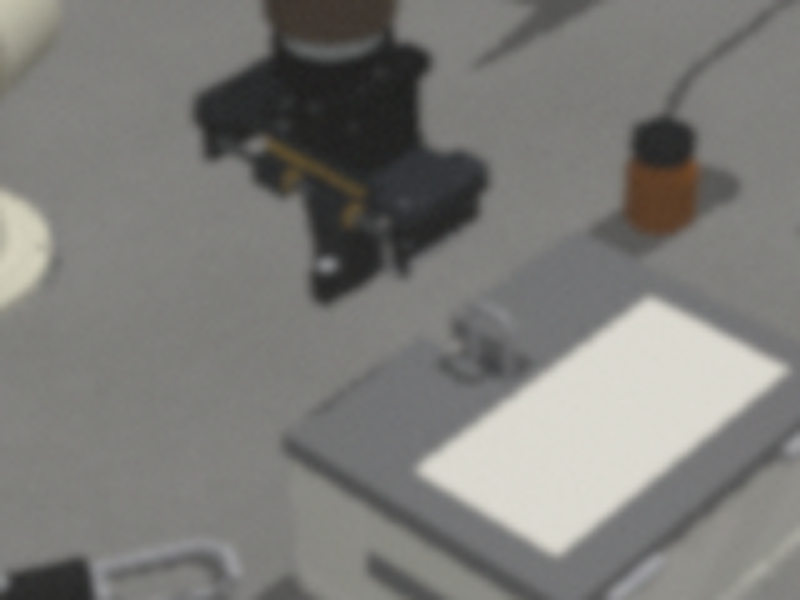

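The hook is held straight (gate at the staple's side, end bar at side-crop (490,285)). Quick depth check of the end bar's height.

Run:
```python
from h import *
p,st=pickle.load(open('side4.pkl','rb'));P=cloud(p)
m=(p['depth']>0)&(P[...,2]>.185)&(P[...,2]<.26)&(P[...,0]>.44)&(P[...,0]<.53)&(P[...,1]>.04)&(P[...,1]<.14)
Q=P[m];print(len(Q),np.round(np.percentile(Q,[2,50,98],axis=0),4))
for a in np.arange(.04,.125,.01):
    q=Q[(Q[:,1]>=a)&(Q[:,1]<a+.01)]
    if len(q):print(round(a,3),len(q),np.round(q.min(0),3),np.round(q.max(0),3),np.round(np.median(q,0),3))
p,st=pickle.load(open('scene4.pkl','rb'));P=cloud(p)
S=P[(P[...,2]>.15)&(P[...,2]<.18)&(abs(P[...,0]-.538)<.035)&(abs(P[...,1]-.085)<.03)];print('staple scene',len(S),np.round(S.mean(0),4),np.round(np.percentile(S,[2,98],axis=0),3))
```

```text
131 [[0.4627 0.0421 0.2084]
 [0.4818 0.0686 0.2145]
 [0.502  0.1142 0.2326]]
0.04 33 [0.463 0.041 0.207] [0.501 0.05  0.235] [0.482 0.045 0.217]
0.05 21 [0.463 0.05  0.211] [0.503 0.059 0.22 ] [0.495 0.054 0.215]
0.06 12 [0.46  0.061 0.209] [0.502 0.069 0.216] [0.48  0.065 0.213]
0.07 12 [0.463 0.071 0.212] [0.501 0.08  0.217] [0.467 0.076 0.213]
0.08 12 [0.46 0.08 0.21] [0.5   0.089 0.217] [0.468 0.084 0.214]
0.09 14 [0.463 0.091 0.208] [0.502 0.099 0.216] [0.469 0.094 0.214]
0.1 16 [0.464 0.1   0.208] [0.499 0.11  0.216] [0.494 0.106 0.214]
0.11 11 [0.473 0.111 0.212] [0.495 0.115 0.218] [0.486 0.112 0.215]
staple scene 38 [0.5419 0.0838 0.1676] [[0.519 0.079 0.152]
 [0.56  0.089 0.179]]
```

apply_moves --plan '[[[0, 0, 0.1, -0.8, 0, -0.005, 0.01], [0, 0, 0, -0.8, 0, 0, 0], [0, 0, 0, -0.6, 0, 0, 0], [0, 0, 0, -0.2, 0, 0, 0], [0, 0, 0, 0, 0, 0, 0]]]'

```text
time_s: 11.45
tcp_pos: [0.4806, 0.0105, 0.164]
ee_rot: [[-0.007, -1.0, 0.004], [-1.0, 0.007, -0.001], [0.001, -0.004, -1.0]]
wrist_force: [-0.4, -0.0, -1.1]
gripper_width: 0.181
```

```bash
python3 go.py .488 .017 .159 180
```

```text
t 11.45 pos [0.4806 0.0105 0.164 ] units [ 0.3   0.26 -0.2 ] rot [0.001 0.004 0.007] F [-0.4 -0.  -1.1] M [-0.07  0.    0.01] j [ 21.  12. -25.   0. -53. -21.] w 0.181
```

apply_moves --plan '[[[0, 0.2, 0.26, -0.12, 0, 0.004, 0.007], [0, 0.3, 0, 0, 0, 0, 0], [0, 0, 0, 0, 0, 0, 0]]]'

```text
time_s: 11.7
tcp_pos: [0.4956, 0.0166, 0.1625]
ee_rot: [[-0.0, -1.0, 0.003], [-1.0, 0.0, -0.001], [0.001, -0.003, -1.0]]
wrist_force: [0.3, -0.1, -1.3]
gripper_width: 0.182
```

```bash
python3 go.py .522 .017 .160 180
```

```text
t 11.7 pos [0.4956 0.0166 0.1625] units [ 1.06  0.02 -0.1 ] rot [0.001 0.003 0.   ] F [ 0.3 -0.1 -1.3] M [-0.01 -0.04 -0.05] j [ 21.  13. -23.   0. -54. -21.] w 0.182
```

Now push onto the leg in small steps.

apply_moves --plan '[[[0, 0.15, 0, -0.05, 0, 0, 0], [0, 0.15, 0, 0, 0, 0, 0]]]'

```text
time_s: 11.87
tcp_pos: [0.5038, 0.0167, 0.1621]
ee_rot: [[0.0, -1.0, 0.003], [-1.0, -0.0, -0.001], [0.001, -0.003, -1.0]]
wrist_force: [-1.3, 0.4, -2.6]
gripper_width: 0.178
```

apply_moves --plan '[[[0, 0.15, 0, 0, 0, 0, 0], [0, 0.15, 0, 0, 0, 0, 0]]]'

```text
time_s: 12.03
tcp_pos: [0.5109, 0.0167, 0.162]
ee_rot: [[0.001, -1.0, 0.0], [-1.0, -0.001, -0.001], [0.001, -0.0, -1.0]]
wrist_force: [-2.4, 0.6, -0.8]
gripper_width: 0.182
```

```bash
python3 go.py .522 .017 .160 180
```

```text
t 12.0333 pos [0.5109 0.0167 0.162 ] units [ 0.45  0.01 -0.08] rot [ 0.001  0.    -0.001] F [-2.4  0.6 -0.8] M [0.24 0.74 0.14] j [ 20.  15. -21.   0. -54. -20.] w 0.182
```

apply_moves --plan '[[[0, 0.15, 0, 0, 0, 0, 0], [0, 0.15, 0, 0, 0, 0, 0]]]'

```text
time_s: 12.2
tcp_pos: [0.5178, 0.0166, 0.1616]
ee_rot: [[0.001, -1.0, -0.003], [-1.0, -0.001, -0.001], [0.001, 0.003, -1.0]]
wrist_force: [-3.9, 0.9, -1.1]
gripper_width: 0.18
```

apply_moves --plan '[[[0, 0.15, 0, 0, 0, 0, 0], [0, 0.05, 0, 0, 0, 0, 0]]]'

```text
time_s: 12.37
tcp_pos: [0.5227, 0.0162, 0.1611]
ee_rot: [[0.001, -1.0, -0.006], [-1.0, -0.001, -0.002], [0.002, 0.006, -1.0]]
wrist_force: [-2.4, -0.1, -1.1]
gripper_width: 0.182
```

```bash
python3 go.py .522 .017 .160 180;python3 - <<'E'
from h import *
for n in ['side','scene']:
    st=sense();p=capture(n);save(p,n+'5.png');pickle.dump((p,st),open(n+'5.pkl','wb'))
    u,v=np.round(proj(p,[.52,.08,.15])).astype(int);a=cv2.imread(f'pics/{n}5.png')[max(0,v-30):v+30,max(0,u-40):u+40];cv2.imwrite(f'pics/{n}5c.png',cv2.resize(a,None,fx=8,fy=8,interpolation=cv2.INTER_CUBIC))
E
```

```text
t 12.3667 pos [0.5227 0.0162 0.1611] units [-0.03  0.03 -0.05] rot [ 0.002 -0.006 -0.001] F [-2.4 -0.1 -1.1] M [-0.05  0.87  0.2 ] j [ 20.  16. -19.   0. -55. -20.] w 0.182
```

View pics/side5c.png

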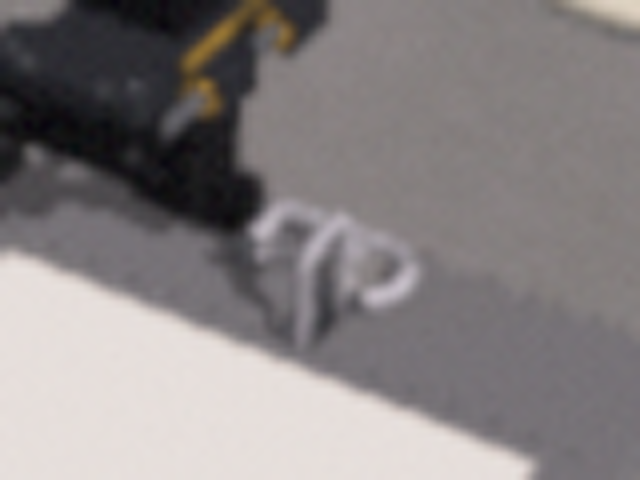

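The gate's line is gone from the open side and the gate spring force shows (4 N, then 2.4 N), so the leg is inside. Draw back along -y.

apply_moves --plan '[[[0, 0, -0.15, -0.02, 0, -0.006, 0], [0, 0, -0.15, -0.02, 0, 0, 0], [0, 0, -0.15, 0, 0, 0, 0]]]'

```text
time_s: 12.72
tcp_pos: [0.5226, 0.0045, 0.1601]
ee_rot: [[0.002, -1.0, 0.002], [-1.0, -0.002, -0.002], [0.002, -0.002, -1.0]]
wrist_force: [-1.4, -0.4, -2.4]
gripper_width: 0.183
```

apply_moves --plan '[[[0, 0, -0.12, 0, 0, 0, 0], [0, 0, -0.1, 0, 0, 0, 0]]]'

```text
time_s: 12.88
tcp_pos: [0.5242, -0.0018, 0.1608]
ee_rot: [[0.001, -1.0, 0.007], [-1.0, -0.001, -0.001], [0.001, -0.007, -1.0]]
wrist_force: [0.3, 0.7, -1.6]
gripper_width: 0.179
```

```bash
python3 go.py .522 -.002 .160 180
```

```text
t 12.8833 pos [ 0.5242 -0.0018  0.1608] units [-0.09 -0.01 -0.03] rot [ 0.001  0.007 -0.001] F [ 0.3  0.7 -1.6] M [-0.03  0.01 -0.01] j [ 18.  16. -20.   0. -54. -18.] w 0.179
```

apply_moves --plan '[[[0, -0.05, -0.04, 0, 0, 0.007, 0], [0, 0, -0.04, 0, 0, 0, 0]]]'

```text
time_s: 13.05
tcp_pos: [0.5246, -0.0027, 0.1612]
ee_rot: [[-0.001, -1.0, 0.004], [-1.0, 0.001, 0.003], [-0.003, -0.004, -1.0]]
wrist_force: [-2.2, 6.5, -4.3]
gripper_width: 0.185
```

apply_moves --plan '[[[0, 0, -0.05, 0, 0, 0, 0], [0, 0, -0.05, 0, 0, 0, 0]]]'

```text
time_s: 13.22
tcp_pos: [0.5245, -0.0028, 0.1603]
ee_rot: [[-0.001, -1.0, 0.004], [-1.0, 0.001, 0.008], [-0.008, -0.004, -1.0]]
wrist_force: [-1.3, 6.3, -2.9]
gripper_width: 0.183
```

Contact at TCP y -0.0028, which puts the leg at hook x 53.8: bottomed on the end bar. Check the gate before tugging.

```bash
python3 - <<'E'
from h import *
for n in ['side','scene']:
    st=sense();p=capture(n);save(p,n+'6.png');pickle.dump((p,st),open(n+'6.pkl','wb'))
    u,v=np.round(proj(p,[.52,.07,.15])).astype(int);a=cv2.imread(f'pics/{n}6.png')[max(0,v-30):v+30,max(0,u-40):u+40];cv2.imwrite(f'pics/{n}6c.png',cv2.resize(a,None,fx=8,fy=8,interpolation=cv2.INTER_CUBIC))
E
python3 go.py .522 -.002 .160 180
```

```text
t 13.3167 pos [ 0.5245 -0.0028  0.1603] units [-0.1   0.03 -0.01] rot [-0.007  0.004  0.001] F [-2.2  5.8 -1.5] M [1.6  0.4  0.14] j [ 17.  16. -19.  -0. -54. -17.] w 0.178
```

View pics/side6c.png

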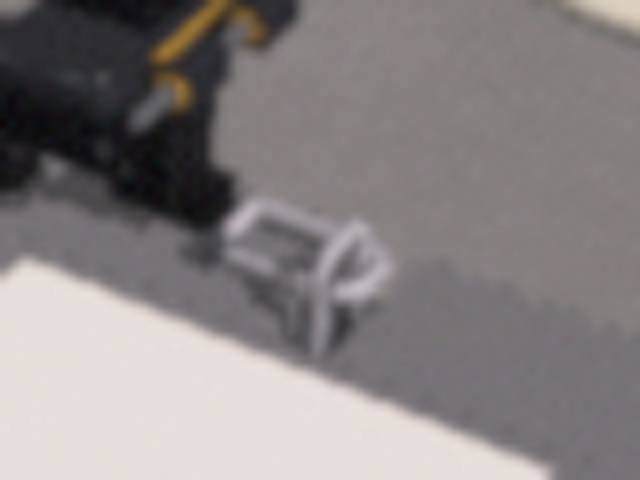

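The gate bar shows again as a closed line (230,245)–(310,285) on the inner side, with the front leg inside the loop at about (355,235). Now the tug.

apply_moves --plan '[[[0, 0, -0.07, 0, 0, 0, 0], [0, 0, -0.07, 0, 0, 0, 0], [0, 0, -0.07, 0, 0, 0, 0]]]'

```text
time_s: 13.57
tcp_pos: [0.5247, -0.003, 0.1593]
ee_rot: [[-0.0, -1.0, 0.005], [-1.0, 0.0, 0.016], [-0.016, -0.005, -1.0]]
wrist_force: [-1.9, 7.2, -1.1]
gripper_width: 0.183
```

apply_moves --plan '[[[0, 0, -0.08, 0, 0, 0, 0], [0, 0, -0.08, 0, 0, 0, 0], [0, 0, -0.08, 0, 0, 0, 0]]]'

```text
time_s: 13.82
tcp_pos: [0.5248, -0.0031, 0.1584]
ee_rot: [[0.001, -1.0, 0.006], [-1.0, -0.001, 0.026], [-0.026, -0.006, -1.0]]
wrist_force: [-1.9, 8.8, -2.7]
gripper_width: 0.185
```

apply_moves --plan '[[[0, 0, -0.09, 0.02, -0.01, 0.003, 0], [0, 0, -0.09, 0.02, -0.01, 0, 0]]]'

```text
time_s: 13.98
tcp_pos: [0.5251, -0.0032, 0.159]
ee_rot: [[0.001, -1.0, 0.005], [-1.0, -0.001, 0.013], [-0.013, -0.005, -1.0]]
wrist_force: [-2.4, 9.5, -1.4]
gripper_width: 0.178
```

apply_moves --plan '[[[0, 0, -0.1, 0.02, -0.01, 0, 0], [0, 0, -0.1, 0.02, -0.01, 0, 0]]]'

```text
time_s: 14.15
tcp_pos: [0.5254, -0.0031, 0.1599]
ee_rot: [[0.002, -1.0, 0.006], [-1.0, -0.002, 0.001], [-0.001, -0.006, -1.0]]
wrist_force: [-3.1, 9.9, -0.1]
gripper_width: 0.184
```

apply_moves --plan '[[[0, -0.02, -0.1, 0, -0.005, 0.002, 0], [0, -0.02, -0.1, 0, -0.005, 0.002, 0], [0, -0.02, -0.1, 0, -0.005, 0, 0]]]'

```text
time_s: 14.4
tcp_pos: [0.5253, -0.0029, 0.1604]
ee_rot: [[0.005, -1.0, 0.008], [-1.0, -0.005, -0.002], [0.002, -0.008, -1.0]]
wrist_force: [-2.7, 9.2, -0.5]
gripper_width: 0.179
```

apply_moves --plan '[[[0, -0.02, -0.1, 0, -0.005, 0.002, 0], [0, -0.02, -0.1, 0, -0.005, 0.002, 0], [0, -0.02, -0.1, 0, -0.005, 0, 0]]]'

```text
time_s: 14.65
tcp_pos: [0.5254, -0.0029, 0.1608]
ee_rot: [[0.007, -1.0, 0.009], [-1.0, -0.007, -0.005], [0.005, -0.009, -1.0]]
wrist_force: [-2.5, 9.7, -1.5]
gripper_width: 0.183
```

apply_moves --plan '[[[0, -0.02, -0.1, 0, -0.005, 0.002, 0], [0, -0.02, -0.1, 0, -0.005, 0.002, 0], [0, -0.02, -0.1, 0, -0.005, 0, 0]]]'

```text
time_s: 14.9
tcp_pos: [0.5256, -0.0029, 0.161]
ee_rot: [[0.009, -1.0, 0.011], [-1.0, -0.009, -0.007], [0.008, -0.011, -1.0]]
wrist_force: [-1.3, 8.3, -0.9]
gripper_width: 0.182
```

```bash
python3 go.py .523 -.001 .1568 180
```

```text
t 14.9 pos [ 0.5256 -0.0029  0.161 ] units [-0.1   0.07 -0.17] rot [ 0.008  0.011 -0.009] F [-1.3  8.3 -0.9] M [3.02 0.7  0.19] j [ 18.  16. -20.   1. -54. -18.] w 0.182
```

The tug read 8.3–9.9 N, a little low, so I hold again at 10–11.

apply_moves --plan '[[[0, -0.03, -0.12, 0, 0.002, 0.005, -0.003], [0, -0.03, -0.12, 0, 0, 0.005, -0.003], [0, -0.02, -0.12, 0, 0, 0, 0]]]'

```text
time_s: 15.15
tcp_pos: [0.525, -0.0031, 0.1602]
ee_rot: [[0.005, -1.0, 0.007], [-1.0, -0.004, 0.009], [-0.009, -0.007, -1.0]]
wrist_force: [-1.4, 11.3, -3.9]
gripper_width: 0.181
```

apply_moves --plan '[[[0, -0.02, -0.12, 0, -0.003, 0, 0], [0, -0.02, -0.12, 0, -0.003, 0, 0], [0, -0.02, -0.12, 0, -0.003, 0, 0]]]'

```text
time_s: 15.4
tcp_pos: [0.5251, -0.0032, 0.1592]
ee_rot: [[0.005, -1.0, 0.012], [-1.0, -0.005, 0.015], [-0.015, -0.012, -1.0]]
wrist_force: [-0.7, 12.4, -2.2]
gripper_width: 0.183
```

apply_moves --plan '[[[0, -0.02, -0.12, 0, -0.003, 0, 0], [0, -0.02, -0.12, 0, -0.003, 0, 0], [0, -0.02, -0.12, 0, -0.003, 0, 0]]]'

```text
time_s: 15.65
tcp_pos: [0.5252, -0.0032, 0.1587]
ee_rot: [[0.007, -1.0, 0.018], [-1.0, -0.007, 0.021], [-0.021, -0.018, -1.0]]
wrist_force: [-2.2, 11.2, -1.5]
gripper_width: 0.18
```

apply_moves --plan '[[[0, -0.02, -0.12, 0, -0.003, 0, 0], [0, -0.02, -0.12, 0, -0.003, 0, 0], [0, -0.02, -0.12, 0, -0.003, 0, 0]]]'

```text
time_s: 15.9
tcp_pos: [0.5253, -0.0033, 0.1582]
ee_rot: [[0.009, -1.0, 0.023], [-1.0, -0.008, 0.027], [-0.027, -0.024, -0.999]]
wrist_force: [-2.6, 11.8, -2.4]
gripper_width: 0.181
```

```bash
python3 go.py .523 -.001 .1568 180
```

```text
t 15.9 pos [ 0.5253 -0.0033  0.1582] units [-0.09  0.09 -0.06] rot [-0.027  0.023 -0.008] F [-2.6 11.8 -2.4] M [3.34 0.6  0.16] j [ 17.  16. -20.  -1. -53. -15.] w 0.181
```

Held at 11–12 N for 1 s without yielding. Now relax, level, and lower onto the lid.

apply_moves --plan '[[[0, -0.05, 0.06, 0, -0.014, 0.012, -0.004], [0, -0.04, 0.06, 0, -0.013, 0.011, -0.004], [0, 0, 0, 0, 0, 0, 0]]]'

```text
time_s: 16.15
tcp_pos: [0.5243, 0.0009, 0.1592]
ee_rot: [[0.001, -1.0, 0.002], [-1.0, -0.001, -0.002], [0.002, -0.002, -1.0]]
wrist_force: [-0.4, -0.2, -2.7]
gripper_width: 0.179
```

```bash
python3 go.py .523 -.001 .1568 180
```

```text
t 16.15 pos [0.5243 0.0009 0.1592] units [-0.05 -0.08 -0.09] rot [ 0.002  0.002 -0.001] F [-0.4 -0.2 -2.7] M [-0.07 -0.06 -0.03] j [ 18.  16. -20.   0. -54. -18.] w 0.179
```

apply_moves --plan '[[[0, -0.03, -0.06, -0.06, 0, 0, 0], [0, 0, 0, -0.06, 0, 0, 0]]]'

```text
time_s: 16.32
tcp_pos: [0.5242, -0.0008, 0.1567]
ee_rot: [[0.002, -1.0, 0.003], [-1.0, -0.002, -0.002], [0.003, -0.003, -1.0]]
wrist_force: [-6.0, 2.3, 11.5]
gripper_width: 0.181
```

apply_moves --plan '[[[0, 0, 0, -0.06, 0, 0, 0], [0, 0, 0, -0.06, 0, 0, 0]]]'

```text
time_s: 16.48
tcp_pos: [0.5242, -0.0009, 0.1567]
ee_rot: [[0.002, -1.0, 0.004], [-1.0, -0.002, -0.003], [0.003, -0.004, -1.0]]
wrist_force: [-3.4, 3.9, 7.6]
gripper_width: 0.182
```

```bash
python3 go.py .523 -.001 .1568 180
```

```text
t 16.4833 pos [ 0.5242 -0.0009  0.1567] units [-0.05 -0.    0.  ] rot [ 0.003  0.004 -0.002] F [-3.4  3.9  7.6] M [ 0.87  1.32 -0.02] j [ 18.  16. -20.   0. -54. -18.] w 0.182
```

The hook rests on the lid (z as predicted). Release and lift.

apply_moves --plan '[[[0, 0, 0, 0, 0, 0, 0], [45, 0, 0, 0, 0, 0, 0], [45, 0, 0, 0, 0, 0, 0], [45, 0, 0, 0, 0, 0, 0], [45, 0, 0, 0, 0, 0, 0], [45, 0, 0, 0, 0, 0, 0]]]'

```text
time_s: 16.98
tcp_pos: [0.5253, -0.0023, 0.1578]
ee_rot: [[0.001, -1.0, 0.008], [-1.0, -0.001, -0.003], [0.003, -0.008, -1.0]]
wrist_force: [-0.4, -0.2, 0.4]
gripper_width: 0.423
```

apply_moves --plan '[[[45, 0, 0, 0.3, 0, 0, 0], [45, 0, 0, 0.5, 0, 0, 0], [45, 0, 0, 1, 0, 0, 0], [45, 0, 0, 1, 0, 0, 0], [45, 0, 0, 1, 0, 0, 0], [45, 0, 1, 1, 0, 0, 0], [45, 0, 1, 0, 0, 0, 0], [45, 0, 1, 0, 0, 0, 0], [45, 0, 1, 0, 0, 0, 0], [45, 0, 0.6, 0, 0, 0, 0], [45, 0, 0, 0, 0, 0, 0]]]'

```text
time_s: 17.9
tcp_pos: [0.5241, 0.1152, 0.2898]
ee_rot: [[-0.004, -1.0, 0.011], [-1.0, 0.004, -0.001], [0.001, -0.011, -1.0]]
wrist_force: [0.5, 0.4, -0.1]
gripper_width: 0.449
```

```bash
python3 go.py .523 .1 .27 180
python3 - <<'E'
from h import *
for n in ['wrist','side','scene']:
    st=sense();p=capture(n);save(p,n+'7.png');pickle.dump((p,st),open(n+'7.pkl','wb'))
    if n!='wrist':
        u,v=np.round(proj(p,[.52,.05,.15])).astype(int);a=cv2.imread(f'pics/{n}7.png')[max(0,v-30):v+30,max(0,u-40):u+40];cv2.imwrite(f'pics/{n}7c.png',cv2.resize(a,None,fx=8,fy=8,interpolation=cv2.INTER_CUBIC))
E
```

```text
t 17.9 pos [0.5241 0.1152 0.2898] units [-0.04 -0.61 -0.79] rot [0.001 0.011 0.004] F [ 0.5  0.4 -0.1] M [-0.01  0.02 -0.  ] j [ 30.  11.  -7.   0. -72. -30.] w 0.449
```

View pics/wrist7.png

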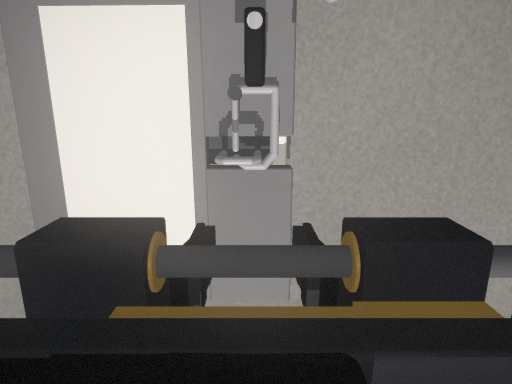

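View pics/side7c.png

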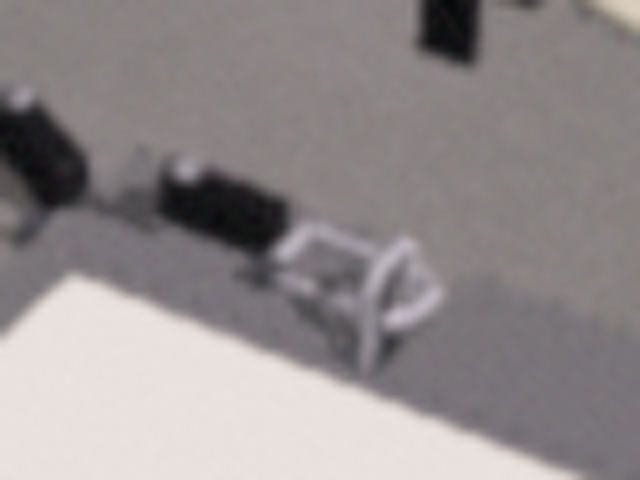

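The wrist view shows the hook flat. The gate is a straight bar from (235,95) to (235,150), shut against the nose, and the front leg is inside the loop at about (257,160). Last check: lid, hook height and bystanders.

Run:
```python
from h import *
p,st=pickle.load(open('wrist7.pkl','rb'));P=cloud(p,st);v,u=np.mgrid[:384,:512]
m=(p['depth']>0)&(u<200)&(v<200)&(P[...,2]>.12);Q=P[m];A=np.c_[Q[:,:2],np.ones(len(Q))];k=np.linalg.lstsq(A,Q[:,2],rcond=None)[0];print('lid slope',k)
g=P[12:80,250:262][...,2];print('grip top z along',np.round(np.median(g,1)[::12],4))
for n in ['scene','side']:
    p=pickle.load(open(n+'7.pkl','rb'))[0];q=pickle.load(open(n+'0.pkl','rb'))[0]
    a=cloud(p);b=cloud(q)
    for nm,c,r in [('rack',(.69,-.345),.1),('dropper',(.48,-.473),.03),('jar',(.427,.437),.05)]:
        f=lambda X:X[(X[...,2]>.02)&(X[...,2]<.12)&(np.hypot(X[...,0]-c[0],X[...,1]-c[1])<r)]
        A,B=f(a),f(b);print(n,nm,len(A),len(B),np.round((A.mean(0)-B.mean(0))*1000,1) if len(A) and len(B) else '')
```

```text
lid slope [-0.00375411  0.000989    0.1431024 ]
grip top z along [0.1665 0.1677 0.1661 0.1658 0.1658 0.1654]
scene rack 1401 1395 [-0.1  0.2 -0.2]
scene dropper 178 174 [ 0.   0.1 -0.7]
scene jar 251 178 [-0.9 -4.8 -8.6]
side rack 849 851 [-0.   0.   0.1]
side dropper 88 90 [-0.2 -0.2 -0. ]
side jar 456 456 [-0.2 -0.1  0.3]
```

```bash
python3 -c "
from station import *
print(finish_job())"
```

```text
the job is handed in; nothing more can be done
None
```

The carrier is locked and the job is handed in, at about 18 s on the robot's clock. It reported no verdict.

**What I did:**
- I pressed the lid shut at the free spot, peaking at about 17 N down on the wrist reading.
- I took the smaller non-pink hook by its black grip and pushed its gate onto the staple's front leg, which took about 4 N. I then drew it back until the gate snapped shut and the leg bottomed on the end bar.
- The first tug read only 8–10 N. I tugged again for 1 s at 11–12 N and the hook held, well under the 20 N limit.
- I lowered the hook onto the lid with about 12 N down, released it and moved clear.

**Last checks:**
- **Lid:** level to within 0.004 rad.
- **Hook:** lying flat, with its grip top 26 mm above the lid.
- **Gate:** a straight closed bar in both the wrist and side views, with the front leg inside the loop.
- **Bystanders:** the rack, dropper bottle and jar moved under 1 mm by the side camera. The scene camera showed the jar about 9 mm lower and 5 mm sideways, with many more points visible than at the start. I put that down to it being partly hidden in the first picture.

Forces were read only at the end of each move, so brief peaks in between were not seen.

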